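Scan the stock label of the oval plate

ROBOT

A 6-joint arm with a two-finger parallel gripper is mounted at the origin on the work surface. World frame = base frame: x ahead of the robot, y to its left, z up, the work surface at z = 0. Lengths are in m, angles in rad, forces in N, time in s.
With the tool pointing down it reaches from about 0.3 to 0.875 m from the base axis. Payload 6.4 kg.
Tool frame: the origin (TCP) lies midway between the tips of the shut fingers; the grasp point (between the pads) lies 19 mm behind it; z points along the fingers, y is the line along which they close (so a half turn about z gives the same grasp; the last joint's range is limited). The gripper opens to 85 mm and grips with 20 to 120 N. Pads are 22 mm wide; open, the fingers measure 114 mm over their backs; the gripper's body (76 mm by 85 mm) begins 54 mm behind the grasp point. The pads swing forward as they close: fully open they stand 13 mm farther back than shut.
Start: joints at [-1.515, 0.181, 1.607, -0, 1.354, -0.206], TCP at [0.149, -0.555, 0.231] pointing down, gripper open.
Joint ranges: [-2.99, 2.99], [-0.89, 2.07], [0.3, 2.58], [-1.14, 4.28], [0, 2.63], [-3.12, 3.12]. Speed limits (rad/s): [2.57, 2.57, 3.01, 3.14, 3.14, 3.14].

INTERFACE

Orientations are given as a unit quaternion [w, x, y, z].
In Python, from bench import get_obs, camera, hand_in gives the robot as it stands.
- The arm moves only by the tool carry_out, never from a script. Its argument "plan" is a list that holds one entry, the list of rows, each a list of 7 numbers: the shift along the world's x, y, z in m, then the turn, a rotation vector about the world's x, y, z in rad, then the opening, from 0 (shut) to 1 (fully open). In form: [[[x, y, z, rx, ry, rz, hand], ...]]. A call has exactly 5 rows; each row is the pose to reach, as a shift and turn from the pose commanded when the call began; what a row does not reach only later rows make up. A row lasts 1/12 s, in which the tool goes at most 41.7 mm and 7.16 degrees, less where a joint would pass 70% of its speed; a pose out of reach is approached as far as the arm can. A call with a gripper value outside its range is refused whole. The fingers move at their own pace and stop on an object; the grip force is fixed at half the most. Time passes only in rows, so rows that repeat a pose let the fingers close, or fill a call up. It gives the time, the measured TCP pose, the force, the opening and the grip force at its end, in the units of the state.
- get_obs(): the state, without advancing time (a new reading comes with each control period).
- camera(name): name is "scene" or "top" or "wrist"; returns a dict with "pixels" (420x560x3 uint8, red, green, blue), "z_map" (420x560 float32, m along the optical axis (not along the pixel's ray), 0 where there is no reading), "camera_matrix" (3x3 intrinsics, pixels), "cam_to_world" (4x4, takes a point from camera to world coordinates). Camera axes: x right, y up, looking along -z (the intrinsics and any distortion apply to the point x, -y, -z); pixel columns grow to the right and rows downward; lengths in m; the calibration is good to about 2 mm. A picture is of the moment at which its call begins.
- hand_in(): hands the job in; it is judged then, once.
The state is a dict: "time_s": time; "q": joint angles; "dq": joint speeds; "joint_efforts": joint torques, N m; "eef_pos": TCP position; "eef_rot": TCP orientation; "wrist_force": force on the tool from outside, world axes, zero at the start; "torque": the same for the moment, N m; "opening": opening from 0.0 (shut) to 1.0 (fully open); "grasp_force": force on a finger pad.
Only numpy, scipy, OpenCV 4.12 (cv2) and the standard library are available. Lean on these libraries where they do the work, as an engineer would, in place of code of your own. Each camera call takes 0.05 s, during which the arm holds its last target. There are 200 camera calls.

TASK

Pick up the yellow stick scanner and aim its red window at the middle of the red-edged stock label, on the stand with the oval steel plate: about 10 cm away, looking squarely at the label, held still for a good two seconds. Then set the scanner down again (do not drop it) the right way up, lengthwise on its black charging pad, well inside the pad's edges, and let go, leaving the two stands, the cup, the graver and the tin where they are.

Things in the scene. Friction and masses are not known exactly. Their poses are not given: they have to be found in the camera images.
- scanner: Loose yellow stick scanner, 0.18 kg. Handle: bar 145 long x 30 wide x 32 mm high, x = -85 to +60. Origin: middle of the flat underside, 15 mm or less behind the balance point; x along the handle to the nose, z up. At the nose a black 36 mm wide head bent downward, x = 42 to 95, z = 3 to 57 mm. Grip it from above across the 30 mm, near the origin. It reads by itself, no trigger.
- window: Red scanning window on the head of the scanner, fixed to it. Origin: middle of the window's outer face, 80 mm ahead of and 13 mm above the scanner's origin. Its x axis is the line of sight: with the scanner level it runs forward and downward, 55 degrees (0.96 rad) below the horizontal. y is the scanner's y.
- pad: Fixed flat black rubber charging pad, 240 x 80 x 6 mm, with two green lines along its long edges. Origin: centre of its underside on the table; x along its length, z up. The scanner starts on it and goes back on it (its underside then 6 mm above the table), nose at either end.
- oval_label: The label to scan: red-edged white label with black bars, 40 x 60 mm, low on the slope of the stand with the oval steel plate. Origin: middle of the label, 45 mm above the table. z points out of the label, 35 degrees (0.61 rad) off vertical, leaning to the stand's front (-x of the stand); y is level along the 60 mm side, x up the slope.
- oval_stand: Loose wooden engraver's stand, 0.9 kg, 130 x 120 mm, 115 mm high at the back, with a board sloping at 35 degrees that carries an oval polished steel plate and the red-edged label. Origin: centre of its underside. The slope faces its -x side, where it is lowest; it starts roughly facing the robot. Do not move it.
- square_stand: Bystander: the same stand with a rectangular brass plate and a blue-edged label, which is not the one to scan. Origin and axes as for the other stand. The two may have changed places. Do not move it.
- cup: Bystander: lidded paper cup with a red sleeve, 80 mm across the lid, 113 mm high, behind and between the stands. Origin: centre of its underside.
- graver: Bystander: a wooden-handled steel graver lying on the table to the robot's right, about 200 mm long. Origin about its middle, x towards its steel tip.
- tin: Bystander: small aluminium tin, 60 mm across, 45 mm high, on the table to the robot's left. Origin: centre of its underside.

How it is judged:
By the outcome, as a careful person would: the job done as asked, in the order asked, and still so for the second after the job is handed in, with the robot touching nothing.
It also fails if it takes over 56 s, if anything falls off the work surface, if the arm or the gripper's body presses on something with over 40 N, if the wrist force passes 120 N, or if a joint passes its speed limit or range.

## Working session

There is one attempt and no reset: what is moved stays moved. The work goes in short steps, Python scripts to look and compute and a tool call to move; the robot and the scene stay as the last step left them, time stands still between calls to the robot, and variables do not carry over. Pictures are saved under pics/ and viewed, at most 10 in all, crops included, and the job is handed in when it is done.

Besides the shell and the picture viewer there is one more tool, called after "Request:" as a command line: name --argument value ..., lists and objects as JSON in quotes. carry_out: Moves the arm, as the interface text tells. Its arguments: {"type":"object","properties":{"plan":{"type":"array","items":{"type":"array","items":{"type":"array","items":{"type":"number"}}}}},"required":["plan"]}

```bash
mkdir -p pics; ls; cat > h.py <<'E'
import numpy as np, cv2
from bench import get_obs, camera, hand_in
def snap(n,f):
    c=camera(n); cv2.imwrite('pics/'+f+'.png',c['pixels'][:,:,::-1]); np.savez('pics/'+f+'.npz',**c); return c
def pt(c,u,v,z=None):
    d=c['z_map'][v,u] if z is None else z
    K=c['camera_matrix']; p=np.array([(u-K[0,2])/K[0,0]*d,-(v-K[1,2])/K[1,1]*d,-d,1])
    return (c['cam_to_world']@p)[:3]
E
python3 - <<'E'
from h import *
o=get_obs(); print(o)
for n in ['top','scene']:
    c=snap(n,n+'0'); print({k:v for k,v in c.items() if k not in('pixels','z_map')})
E
```

```text
pics
{'time_s': 0.0, 'q': array([-1.51531034e+00,  1.81542150e-01,  1.60803221e+00, -2.63924549e-05,
        1.35382191e+00, -2.06302069e-01]), 'dq': array([ 0.00016051,  0.00157803, -0.00085604, -0.00147522, -0.00155589,
       -0.00077448]), 'joint_efforts': array([-9.09700339e-04, -4.44868791e+01, -3.51334512e+01, -3.70781918e-04,
        9.18613106e-03, -8.83210816e-06]), 'eef_pos': array([ 0.14878982, -0.55482208,  0.23037185]), 'eef_rot': array([-9.00213482e-04,  9.91444825e-01,  1.30523352e-01,  5.50913256e-05]), 'wrist_force': array([ 0.18847037,  0.09256693, -0.40151054]), 'torque': array([-0.01414274, -0.02004707,  0.00031769]), 'grasp_force': 0.0, 'opening': 0.9991659975618736}
{'camera_matrix': array([[409.50433156,   0.        , 276.83658526],
       [  0.        , 409.50433156, 211.56525922],
       [  0.        ,   0.        ,   1.        ]]), 'cam_to_world': array([[ 0.00482589,  0.99072716, -0.13578069,  0.43167428],
       [-0.99967027,  0.0082042 ,  0.02433201,  0.01493665],
       [ 0.02522036,  0.1356185 ,  0.99044008,  1.11615392],
       [ 0.        ,  0.        ,  0.        ,  1.        ]])}
{'camera_matrix': array([[507.89209   ,   0.        , 277.86847301],
       [  0.        , 507.89209   , 201.37920504],
       [  0.        ,   0.        ,   1.        ]]), 'cam_to_world': array([[-0.32155221, -0.50401266,  0.80160802,  1.46117206],
       [ 0.94655749, -0.14860037,  0.28626359,  0.33195341],
       [-0.02516123,  0.85081677,  0.52485973,  0.66234461],
       [ 0.        ,  0.        ,  0.        ,  1.        ]])}
```

View pics/top0.png

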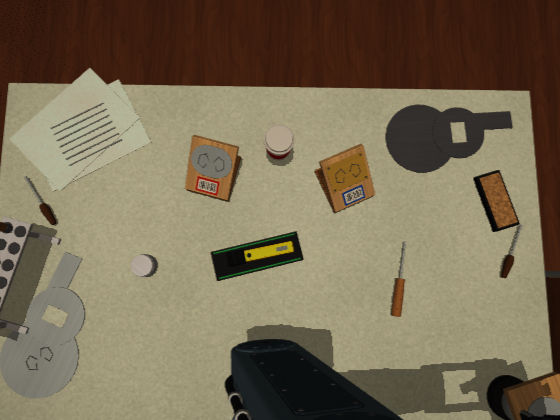

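View pics/scene0.png

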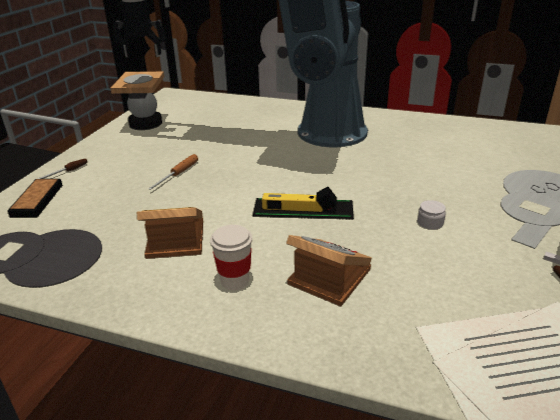

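Top view: the oval stand is at about (212,168) with its red label at (207,185). The brass stand is at (345,180) and the pad at (257,256). The scanner's yellow handle runs from (245,256) to (293,246). The scene view shows the black head at the +y end, which is left in the top view.

```bash
python3 - <<'E'
from h import *
c=dict(np.load('pics/top0.npz')); im=c['pixels'][:,:,::-1]
a=cv2.resize(im[225:290,200:310],None,fx=7,fy=7,interpolation=cv2.INTER_CUBIC)
b=cv2.resize(im[130:206,180:245],None,fx=7,fy=7,interpolation=cv2.INTER_CUBIC)
g=np.clip(a.astype(float)*1.6,0,255).astype('uint8')
cv2.imwrite('pics/a.png',g); cv2.imwrite('pics/b.png',b)
for u,v in [(207,185),(269,252),(240,257),(143,265),(279,140),(218,256)]: print(u,v,pt(c,u,v).round(4))
E
```

```text
207 185 [0.6478 0.1741 0.0464]
269 252 [0.4724 0.0085 0.0372]
240 257 [0.4586 0.0834 0.0495]
143 265 [0.4369 0.3325 0.045 ]
279 140 [ 0.7524 -0.0143  0.1127]
218 256 [0.462  0.1453 0.0055]
```

View pics/a.png

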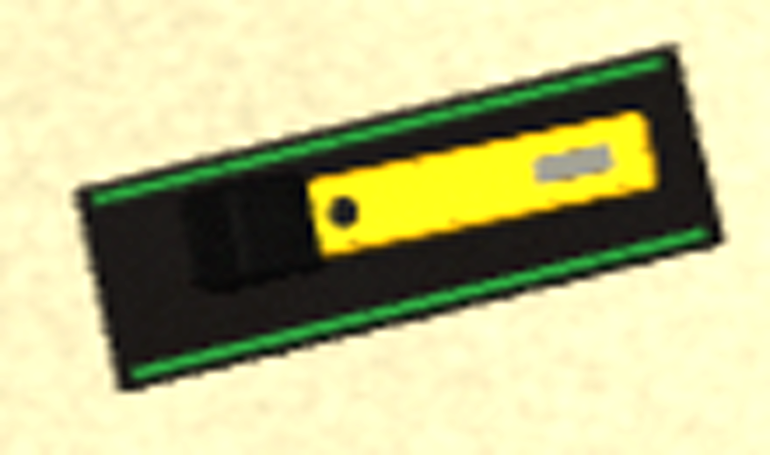

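View pics/b.png

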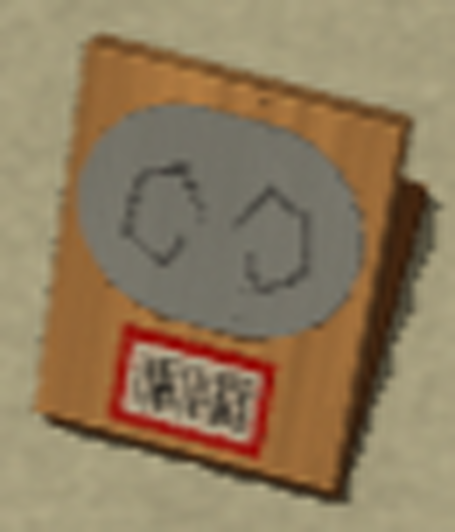

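Crop a: the pad corners are (78,190), (672,47), (722,240), (122,388), and the yellow top face is (308,180), (640,112), (655,187), (322,257). Crop b: the red label corners are (127,325), (275,365), (257,458), (108,418).

```bash
cat >> h.py <<'E'
def ray(c,u,v,h):
    K=c['camera_matrix'];T=c['cam_to_world']; d=T[:3,:3]@np.array([(u-K[0,2])/K[0,0],-(v-K[1,2])/K[1,1],-1])
    o=T[:3,3]; return o+d*(h-o[2])/d[2]
E
python3 - <<'E'
from h import *
from scipy.spatial.transform import Rotation as R
c=dict(np.load('pics/top0.npz'))
def q(pts,hs,s): return np.array([ray(c,(x+.5)/7-.5+s[0],(y+.5)/7-.5+s[1],h) for (x,y),h in zip(pts,hs)])
n=np.linalg.norm
def rep(name,P):
    print(name,P.round(4).tolist(),'sides',[round(n(P[i]-P[(i+1)%4]),4) for i in range(4)],'c',P.mean(0).round(4))
A=(200,225);B=(180,130)
pad=q([(78,190),(672,47),(722,240),(122,388)],[.006]*4,A);rep('pad',pad)
h=q([(308,180),(640,112),(655,187),(322,257)],[.038]*4,A);rep('handle',h)
l=q([(127,325),(275,365),(257,458),(108,418)],[.0565,.0565,.0335,.0335],B);rep('label',l)
f=lambda v:np.degrees(np.arctan2(v[1],v[0]))
print('pad yaw',f(pad[0]+pad[3]-pad[1]-pad[2]),'scanner yaw',f(h[0]+h[3]-h[1]-h[2]))
print('label +y yaw',f(l[0]+l[3]-l[1]-l[2])-90, 'label x',f(l[0]+l[1]-l[2]-l[3]))
# depth plane fit of stand slope
m=np.zeros((420,560),'uint8'); cv2.fillConvexPoly(m,np.array([[193,140],[236,150],[228,196],[188,186]]),1)
P=np.array([pt(c,u,v) for v,u in zip(*np.where(m))]); C=P.mean(0); N=np.linalg.svd(P-C)[2][2]; N*=np.sign(N[2])
print('slope normal',N,'tilt',np.degrees(np.arccos(N[2])),'yaw',f(-N),'rms',np.std((P-C)@N),'z at label',l.mean(0)[2],(C+0)[2]-((l.mean(0)-C)[:2]@N[:2])/N[2])
# pad plane height, handle height
print([pt(c,u,v)[2].round(4) for u,v in [(218,256),(295,262),(260,254),(280,249)]])
E
```

```text
pad [[0.4734, 0.1651, 0.006], [0.5301, -0.0636, 0.006], [0.4556, -0.0828, 0.006], [0.3984, 0.1464, 0.006]] sides [np.float64(0.2356), np.float64(0.0769), np.float64(0.2362), np.float64(0.0773)] c [0.4644 0.0412 0.006 ]
handle [[0.4764, 0.0751, 0.038], [0.5026, -0.0493, 0.038], [0.4746, -0.0549, 0.038], [0.4478, 0.0694, 0.038]] sides [np.float64(0.1271), np.float64(0.0286), np.float64(0.1272), np.float64(0.0291)] c [0.4754 0.0101 0.038 ]
label [[0.6697, 0.1976, 0.0565], [0.6549, 0.1418, 0.0565], [0.6235, 0.1505, 0.0335], [0.6385, 0.2077, 0.0335]] sides [np.float64(0.0577), np.float64(0.0399), np.float64(0.0591), np.float64(0.0401)] c [0.6466 0.1744 0.045 ]
pad yaw 103.97668174318635 scanner yaw 102.0218390884371
label +y yaw -14.75449085463778 label x -16.710917095797967
slope normal [-0.38854404  0.9068637   0.1631924 ] tilt 80.60775666286546 yaw -66.80737895146453 rms 0.03084517214542638 z at label 0.04500000000000004 -0.09854828205636304
[np.float64(0.0055), np.float64(-0.0012), np.float64(0.0364), np.float64(0.0381)]
```

```bash
python3 - <<'E'
from h import *
c=dict(np.load('pics/top0.npz'))
m=np.zeros((420,560),'uint8'); cv2.fillConvexPoly(m,np.array([[196,141],[234,150],[226,195],[189,185]]),1)
P=np.array([pt(c,u,v) for v,u in zip(*np.where(m*(c['z_map']>.5)))])
P=P[(P[:,2]>.02)&(P[:,2]<.14)]
for i in range(5):
    C=P.mean(0); N=np.linalg.svd(P-C)[2][2]; N*=np.sign(N[2]); e=(P-C)@N; P=P[abs(e)<max(2*e.std(),.003)]
L=np.array([.6466,.1744,.045])
print(N,'tilt',np.degrees(np.arccos(N[2])),'yaw',np.degrees(np.arctan2(-N[1],-N[0])),e.std(),len(P),'label dist',(L-C)@N)
E
```

```text
[-0.56405958  0.14206515  0.81342134] tilt 35.56843430120736 yaw -14.13660577869705 0.00153951559580994 1593 label dist -0.00048478277045078955
```

Request:
carry_out --plan '[[[0.03, 0.03, 0.01, 0, 0, 0.12, 1], [0.06, 0.06, 0.02, 0, 0, 0.24, 1], [0.085, 0.095, 0.03, 0, 0, 0.36, 1], [0.11, 0.13, 0.03, 0, 0, 0.48, 1], [0.135, 0.165, 0.03, 0, 0, 0.6, 1]]]'

```text
time_s: 0.52
eef_pos: [0.2795, -0.3962, 0.2617]
eef_rot: [0.0, 0.907, 0.42, 0.0]
wrist_force: [1.3, -1.0, 0.0]
opening: 0.998
grasp_force: 0.0
```

Request:
carry_out --plan '[[[0.015, 0.035, -0.005, 0, 0, 0.11, 1], [0.03, 0.07, -0.01, 0, 0, 0.22, 1], [0.045, 0.105, -0.02, 0, 0, 0.34, 1], [0.06, 0.14, -0.03, 0, 0, 0.46, 1], [0.075, 0.177, -0.04, 0, 0, 0.57, 1]]]'

```text
time_s: 0.93
eef_pos: [0.3539, -0.2189, 0.2208]
eef_rot: [0.0, 0.753, 0.658, 0.0]
wrist_force: [1.0, -0.9, 0.8]
opening: 0.998
grasp_force: 0.0
```

Request:
carry_out --plan '[[[0.02, 0.035, -0.01, 0, 0, 0.1, 1], [0.04, 0.072, -0.02, 0, 0, 0.2, 1], [0.06, 0.108, -0.03, 0, 0, 0.29, 1], [0.077, 0.144, -0.045, 0, 0, 0.35, 1], [0.093, 0.18, -0.06, 0, 0, 0.35, 1]]]'

```text
time_s: 1.35
eef_pos: [0.4461, -0.0418, 0.1623]
eef_rot: [0.001, 0.627, 0.779, 0.0]
wrist_force: [0.5, -0.8, 0.5]
opening: 1.001
grasp_force: 0.0
```

Request:
carry_out --plan '[[[0.009, 0.035, -0.01, 0, 0, 0, 1], [0.018, 0.07, -0.02, 0, 0, 0, 1], [0.018, 0.07, -0.03, 0, 0, 0, 1], [0.018, 0.07, -0.03, 0, 0, 0, 1], [0.018, 0.07, -0.03, 0, 0, 0, 1]]]'

```text
time_s: 1.77
eef_pos: [0.4626, 0.0265, 0.1319]
eef_rot: [-0.001, 0.628, 0.778, -0.001]
wrist_force: [-0.4, -0.5, 0.5]
opening: 1.002
grasp_force: 0.0
```

```bash
python3 - <<'E'
from h import *
from scipy.spatial.transform import Rotation as R
o=get_obs(); print(o['eef_pos'],o['q'],R.from_quat(o['eef_rot'],scalar_first=True).as_matrix().round(4))
snap('wrist','w1')
E
```

```text
[0.4625604  0.02645706 0.13189628] [-1.99655864e-01  5.09286339e-02  1.96859685e+00 -4.44927270e-04
  1.12412226e+00 -4.11651208e-01] [[-2.106e-01  9.776e-01 -2.100e-03]
 [ 9.776e-01  2.106e-01  0.000e+00]
 [ 5.000e-04 -2.000e-03 -1.000e+00]]
```

View pics/w1.png

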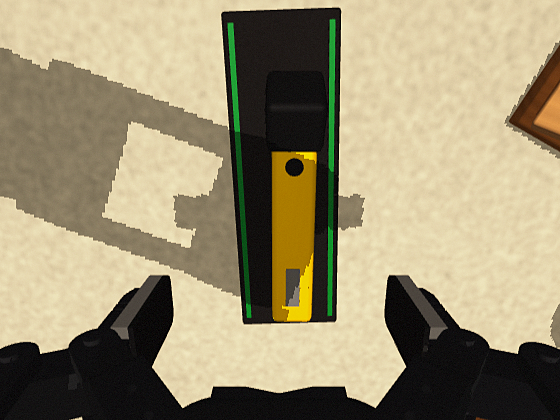

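Wrist view: the handle's top face runs from (272,152)/(316,152) to about (273,308)/(312,308), and the head is at (296,110). The pad corners are (222,13), (340,8), (336,321), (243,323).

```bash
python3 - <<'E'
from h import *
c=dict(np.load('pics/w1.npz'))
P=np.array([ray(c,u,v,.038) for u,v in [(272,152),(316,152),(312,308),(273,308)]]);print(P.round(4).tolist(),P.mean(0))
d=P[0]+P[1]-P[2]-P[3];print(np.degrees(np.arctan2(d[1],d[0])),np.linalg.norm(d)/2)
P=np.array([ray(c,u,v,.006) for u,v in [(222,13),(340,8),(336,321),(243,323)]]);print(P.round(4).tolist(),P.mean(0))
d=P[0]+P[1]-P[2]-P[3];print(np.degrees(np.arctan2(d[1],d[0])),np.linalg.norm(d)/2)
# yellow mask via depth
im=c['pixels'].astype(int); m=(im[...,0]>110)&(im[...,2]<60)&(im[...,1]>80)&(abs(im[...,0]-im[...,1])<90)
Q=np.array([pt(c,u,v) for v,u in zip(*np.where(m))]); Q=Q[(Q[:,2]>.034)&(Q[:,2]<.042)]
r=cv2.minAreaRect((Q[:,:2]*1000).astype('float32'));print(len(Q),r,Q[:,2].mean())
E
```

```text
[[0.4485, 0.068, 0.038], [0.4765, 0.0741, 0.038], [0.5014, -0.0384, 0.038], [0.4731, -0.0446, 0.038]] [0.47487617 0.01477542 0.038     ]
102.37879627241351 0.11524436260760126
[[0.3974, 0.1466, 0.006], [0.4732, 0.1661, 0.006], [0.5318, -0.0649, 0.006], [0.4547, -0.0837, 0.006]] [0.46425618 0.04101096 0.006     ]
104.09147435787857 0.23782761894479335
6336 ((549.2884521484375, 32.62434387207031), (193.8955841064453, 128.16676330566406), 17.523834228515625) 0.038864281295837196
```

Request:
carry_out --plan '[[[0.0073, 0.01, -0.02, 0, 0, 0, 1], [0.0073, 0.01, -0.05, 0, 0, 0, 1], [0.0073, 0.01, -0.085, 0, 0, 0, 1], [0.0073, 0.01, -0.108, 0, 0, 0, 1], [0.0073, 0.01, -0.12, 0, 0, 0, 1]]]'

```text
time_s: 2.23
eef_pos: [0.4691, 0.0349, 0.0105]
eef_rot: [-0.001, 0.63, 0.777, -0.001]
wrist_force: [-0.9, 0.5, 0.1]
opening: 1.003
grasp_force: 0.0
```

Request:
carry_out --plan '[[[0, 0, 0, 0, 0, 0, 1], [0, 0, 0, 0, 0, 0, 0.7], [0, 0, 0, 0, 0, 0, 0.5], [0, 0, 0, 0, 0, 0, 0.4], [0, 0, 0, 0, 0, 0, 0.4]]]'

```text
time_s: 2.65
eef_pos: [0.4719, 0.0358, 0.014]
eef_rot: [0.001, 0.629, 0.777, 0.001]
wrist_force: [0.2, 0.8, -0.7]
opening: 0.453
grasp_force: 0.0
```

Request:
carry_out --plan '[[[0, 0, 0, 0, 0, 0, 0.2], [0, 0, 0, 0, 0, 0, 0], [0, 0, 0, 0, 0, 0, 0], [0, 0, 0, 0, 0, 0, 0], [0, 0, 0, 0, 0, 0, 0]]]'

```text
time_s: 3.07
eef_pos: [0.4718, 0.036, 0.0139]
eef_rot: [0.001, 0.629, 0.778, 0.0]
wrist_force: [-0.6, -0.9, 8.2]
opening: 0.343
grasp_force: 61.0
```

```bash
python3 - <<'E'
from h import *
for i in range(4):
    o=get_obs(); print(o['eef_pos'],o['eef_rot'],o['wrist_force'],o['opening'],o['grasp_force']); 
    if i<3: camera('wrist')
E
```

```text
[0.4718456  0.03601861 0.01389224] [1.16504067e-03 6.28624385e-01 7.77708043e-01 4.74860712e-04] [-0.56908179 -0.85569907  8.24904177] 0.34273487166571603 61.03660583496094
[0.47184085 0.03603229 0.01389564] [1.16166543e-03 6.28609206e-01 7.77720317e-01 4.75753702e-04] [-0.87040265 -1.27371064  7.64749482] 0.34051372117188644 61.03749990463257
[0.47188293 0.03599214 0.01391393] [1.20478970e-03 6.28621359e-01 7.77710424e-01 4.80943440e-04] [-0.79178982 -0.27322725  8.28818037] 0.33941380840216395 61.03752136230469
[0.47188041 0.03602315 0.01391643] [1.19219759e-03 6.28610755e-01 7.77719017e-01 4.78507709e-04] [-0.91393305 -0.63619328  7.22341445] 0.33593817634576956 61.03713512420654
```

Request:
carry_out --plan '[[[0, 0, 0.008, 0, 0, 0, 0], [0, 0, 0.025, 0, 0, 0, 0], [0, 0, 0.05, 0, 0, -0.05, 0], [0, 0.01, 0.08, 0, 0, -0.15, 0], [0, 0.025, 0.108, 0, 0, -0.26, 0]]]'

```text
time_s: 3.63
eef_pos: [0.4701, 0.061, 0.122]
eef_rot: [-0.0, 0.726, 0.687, -0.0]
wrist_force: [1.0, 0.4, -1.7]
opening: 0.338
grasp_force: 59.8
```

Request:
carry_out --plan '[[[0.003, 0.01, 0, 0, 0, -0.12, 0], [0.006, 0.02, 0, 0, 0, -0.24, 0], [0.009, 0.03, 0, 0, 0, -0.36, 0], [0.012, 0.04, 0, 0, 0, -0.48, 0], [0.016, 0.05, 0, 0, 0, -0.6, 0]]]'

```text
time_s: 4.05
eef_pos: [0.4862, 0.112, 0.121]
eef_rot: [-0.0, 0.897, 0.442, -0.0]
wrist_force: [-0.3, 0.2, -1.8]
opening: 0.338
grasp_force: 59.8
```

Request:
carry_out --plan '[[[0.003, 0.01, 0, 0, 0, -0.12, 0], [0.006, 0.02, 0, 0, 0, -0.24, 0], [0.009, 0.03, 0, 0, 0, -0.36, 0], [0.012, 0.04, 0, 0, 0, -0.48, 0], [0.016, 0.05, 0, 0, 0, -0.6, 0]]]'

```text
time_s: 4.47
eef_pos: [0.5021, 0.162, 0.1208]
eef_rot: [-0.0, 0.988, 0.157, -0.0]
wrist_force: [-0.2, -0.5, -1.1]
opening: 0.342
grasp_force: 59.8
```

Request:
carry_out --plan '[[[0.003, 0.01, 0, 0, 0, -0.12, 0], [0.006, 0.02, 0, 0, 0, -0.24, 0], [0.009, 0.03, 0, 0, 0, -0.36, 0], [0.012, 0.04, 0, 0, 0, -0.48, 0], [0.0147, 0.0465, 0, 0, 0, -0.577, 0]]]'

```text
time_s: 4.88
eef_pos: [0.5169, 0.2088, 0.1208]
eef_rot: [-0.0, 0.992, -0.13, -0.0]
wrist_force: [-0.4, -0.3, -2.1]
opening: 0.34
grasp_force: 59.8
```

```bash
python3 - <<'E'
from h import *
from scipy.spatial.transform import Rotation as R
snap('top','top2'); snap('scene','scene2'); snap('wrist','w2')
o=get_obs(); print(o['time_s'],o['eef_pos'],R.from_quat(o['eef_rot'],scalar_first=True).as_matrix().round(4),o['wrist_force'],o['grasp_force'])
im=cv2.imread('pics/scene2.png')[150:320,230:420]
w=cv2.imread('pics/w2.png')
a=cv2.resize(im,None,fx=2.1,fy=2.1,interpolation=cv2.INTER_CUBIC)
w=cv2.resize(w,(400,300))
out=np.zeros((357,800,3),'uint8'); out[:,:399]=a[:357,:399]; out[:300,400:]=w; cv2.imwrite('pics/v2.png',out)
E
```

```text
5.0333 [0.51694625 0.20811813 0.12069281] [[ 9.686e-01 -2.488e-01 -4.000e-04]
 [-2.488e-01 -9.686e-01 -1.000e-04]
 [-3.000e-04  2.000e-04 -1.000e+00]] [-0.57137999 -0.69605105 -2.13124739] 59.78904604911804
```

View pics/v2.png

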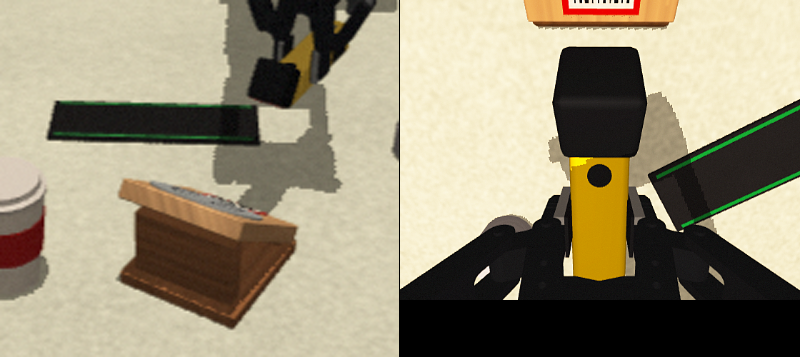

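The scanner is held by its handle with no visible tilt. In the wrist view the head is at column 599, in line with the label at column 600. I'll check its pitch and offset by depth.

```bash
python3 - <<'E'
from h import *
c=dict(np.load('pics/w2.npz')); im=c['pixels'].astype(int)
m=(im[...,0]>110)&(im[...,2]<70)&(im[...,1]>80)
m[:215]=0; m[395:]=0; m[:,:225]=0; m[:,330:]=0
psi=np.radians(-14.4);h=np.array([np.cos(psi),np.sin(psi)]);y=np.array([-h[1],h[0]])
P=np.array([pt(c,u,v) for v,u in zip(*np.where(m))]);t=np.array([.5169,.2085])
a=np.c_[(P[:,:2]-t)@h,(P[:,:2]-t)@y,P[:,2]]; a=a[abs(a[:,2]-np.median(a[:,2]))<.004]
A=np.c_[a[:,:2],np.ones(len(a))];s=np.linalg.lstsq(A,a[:,2],rcond=None)[0];print('pitch,roll slope,z',s,len(a),a[:,0].min(),a[:,0].max())
for b in np.arange(-.03,.05,.01):
    q=a[(a[:,0]>b)&(a[:,0]<b+.01)]
    if len(q): print(round(b,3),np.percentile(q[:,1],[1,50,99]).round(4),q[:,2].mean().round(4))
# label pixels in wrist view; head
for (u,v) in [(230,20),(280,20),(280,100),(280,140)]: print(u,v,pt(c,u,v).round(4))
red=(im[...,0]>150)&(im[...,1]<60)&(im[...,2]<60); v,u=np.where(red); R=np.array([pt(c,x,k) for k,x in zip(v,u)]);print(((R[:,:2]-t)@y).min(),((R[:,:2]-t)@y).max())
z0=s[2]; print('front of handle x',a[:,0].max())
E
```

```text
pitch,roll slope,z [0.00124125 0.00040327 0.14555728] 12179 -0.03879737290588604 0.03570446491394035
-0.03 [-0.0137  0.0006  0.0153] 0.1455
-0.02 [-0.0135  0.0006  0.0151] 0.1456
-0.01 [-0.0131  0.001   0.0148] 0.1456
0.0 [-0.0132  0.0006  0.0147] 0.1456
0.01 [-0.0137  0.0006  0.0151] 0.1456
0.02 [-0.014   0.0047  0.0152] 0.1455
0.03 [-0.0136  0.0005  0.0149] 0.1456
230 20 [0.6379 0.2062 0.0359]
280 20 [0.6306 0.1789 0.0369]
280 100 [0.5883 0.1903 0.1556]
280 140 [0.5786 0.1929 0.1679]
-0.03108480035622259 0.028922850479339096
front of handle x 0.03570446491394035
```

Request:
carry_out --plan '[[[0.0024, -0.002, 0, 0, 0, 0, 0], [0.0024, -0.002, 0, 0, 0, 0, 0], [0.0024, -0.002, 0, 0, 0, 0, 0], [0.0024, -0.002, 0, 0, 0, 0, 0], [0.0024, -0.002, 0, 0, 0, 0, 0]]]'

```text
time_s: 5.45
eef_pos: [0.5197, 0.2055, 0.1205]
eef_rot: [0.0, 0.992, -0.127, -0.0]
wrist_force: [0.6, 0.9, -1.8]
opening: 0.338
grasp_force: 59.8
```

Request:
carry_out --plan '[[[0, 0, 0, 0, 0, 0, 0], [0, 0, 0, 0, 0, 0, 0], [0, 0, 0, 0, 0, 0, 0], [0, 0, 0, 0, 0, 0, 0], [0, 0, 0, 0, 0, 0, 0]]]'

```text
time_s: 5.87
eef_pos: [0.5197, 0.2058, 0.1205]
eef_rot: [-0.0, 0.992, -0.127, -0.0]
wrist_force: [-0.2, -0.1, -1.3]
opening: 0.343
grasp_force: 59.8
```

Request:
carry_out --plan '[[[0, 0, 0, 0, 0, 0, 0], [0, 0, 0, 0, 0, 0, 0], [0, 0, 0, 0, 0, 0, 0], [0, 0, 0, 0, 0, 0, 0], [0, 0, 0, 0, 0, 0, 0]]]'

```text
time_s: 6.28
eef_pos: [0.5197, 0.2058, 0.1205]
eef_rot: [0.0, 0.992, -0.127, -0.0]
wrist_force: [-0.4, -0.2, -2.0]
opening: 0.337
grasp_force: 59.8
```

Request:
carry_out --plan '[[[0, 0, 0, 0, 0, 0, 0], [0, 0, 0, 0, 0, 0, 0], [0, 0, 0, 0, 0, 0, 0], [0, 0, 0, 0, 0, 0, 0], [0, 0, 0, 0, 0, 0, 0]]]'

```text
time_s: 6.7
eef_pos: [0.5197, 0.2058, 0.1205]
eef_rot: [-0.0, 0.992, -0.127, 0.0]
wrist_force: [0.5, -0.5, -1.9]
opening: 0.337
grasp_force: 59.8
```

Request:
carry_out --plan '[[[0, 0, 0, 0, 0, 0, 0], [0, 0, 0, 0, 0, 0, 0], [0, 0, 0, 0, 0, 0, 0], [0, 0, 0, 0, 0, 0, 0], [0, 0, 0, 0, 0, 0, 0]]]'

```text
time_s: 7.12
eef_pos: [0.5197, 0.2058, 0.1205]
eef_rot: [0.0, 0.992, -0.127, 0.0]
wrist_force: [-0.3, -0.1, -1.2]
opening: 0.334
grasp_force: 59.8
```

Request:
carry_out --plan '[[[0, 0, 0, 0, 0, 0, 0], [0, 0, 0, 0, 0, 0, 0], [0, 0, 0, 0, 0, 0, 0], [0, 0, 0, 0, 0, 0, 0], [0, 0, 0, 0, 0, 0, 0]]]'

```text
time_s: 7.53
eef_pos: [0.5197, 0.2058, 0.1205]
eef_rot: [-0.0, 0.992, -0.127, 0.0]
wrist_force: [-0.0, 0.9, -1.3]
opening: 0.341
grasp_force: 59.8
```

Request:
carry_out --plan '[[[0, 0, 0, 0, 0, 0, 0], [0, 0, 0, 0, 0, 0, 0], [0, 0, 0, 0, 0, 0, 0], [0, 0, 0, 0, 0, 0, 0], [0, 0, 0, 0, 0, 0, 0]]]'

```text
time_s: 7.95
eef_pos: [0.5197, 0.2058, 0.1205]
eef_rot: [-0.0, 0.992, -0.127, 0.0]
wrist_force: [-0.0, -0.1, -1.8]
opening: 0.338
grasp_force: 59.8
```

Request:
carry_out --plan '[[[0, 0, 0, 0, 0, 0, 0], [0, 0, 0, 0, 0, 0, 0], [0, 0, 0, 0, 0, 0, 0], [0, 0, 0, 0, 0, 0, 0], [0, 0, 0, 0, 0, 0, 0]]]'

```text
time_s: 8.37
eef_pos: [0.5197, 0.2058, 0.1205]
eef_rot: [0.0, 0.992, -0.127, -0.0]
wrist_force: [0.6, 0.2, -2.1]
opening: 0.337
grasp_force: 59.8
```

Request:
carry_out --plan '[[[-0.003, -0.01, 0, 0, 0, 0.12, 0], [-0.006, -0.02, 0, 0, 0, 0.24, 0], [-0.009, -0.03, 0, 0, 0, 0.36, 0], [-0.012, -0.04, 0, 0, 0, 0.48, 0], [-0.016, -0.05, 0, 0, 0, 0.6, 0]]]'

```text
time_s: 8.78
eef_pos: [0.5037, 0.1554, 0.1206]
eef_rot: [0.0, 0.985, 0.175, 0.0]
wrist_force: [0.3, -0.4, -1.4]
opening: 0.337
grasp_force: 59.9
```

Request:
carry_out --plan '[[[-0.003, -0.01, 0, 0, 0, 0.12, 0], [-0.006, -0.02, 0, 0, 0, 0.24, 0], [-0.009, -0.03, 0, 0, 0, 0.36, 0], [-0.012, -0.04, 0, 0, 0, 0.48, 0], [-0.016, -0.05, 0, 0, 0, 0.6, 0]]]'

```text
time_s: 9.2
eef_pos: [0.4877, 0.1053, 0.1207]
eef_rot: [0.0, 0.889, 0.458, 0.0]
wrist_force: [-0.6, -0.1, -1.3]
opening: 0.339
grasp_force: 59.9
```

Request:
carry_out --plan '[[[-0.003, -0.01, 0, 0, 0, 0.12, 0], [-0.006, -0.02, 0, 0, 0, 0.24, 0], [-0.009, -0.03, 0, 0, 0, 0.36, 0], [-0.012, -0.04, 0, 0, 0, 0.48, 0], [-0.016, -0.05, 0, 0, 0, 0.6, 0]]]'

```text
time_s: 9.62
eef_pos: [0.4718, 0.0553, 0.1207]
eef_rot: [0.0, 0.714, 0.7, 0.0]
wrist_force: [0.8, -0.4, -1.6]
opening: 0.34
grasp_force: 59.9
```

Request:
carry_out --plan '[[[-0.003, -0.005, 0, 0, 0, 0.12, 0], [-0.006, -0.01, 0, 0, 0, 0.24, 0], [-0.007, -0.0136, -0.01, 0, 0, 0.27, 0], [-0.007, -0.0136, -0.035, 0, 0, 0.27, 0], [-0.007, -0.0136, -0.06, 0, 0, 0.27, 0]]]'

```text
time_s: 10.03
eef_pos: [0.4663, 0.0417, 0.0612]
eef_rot: [0.002, 0.616, 0.788, 0.001]
wrist_force: [-0.3, 0.7, -2.2]
opening: 0.335
grasp_force: 59.9
```

Request:
carry_out --plan '[[[0, 0, -0.01, 0, 0, 0, 0], [0, 0, -0.018, 0, 0, 0, 0], [0, 0, -0.025, 0, 0, 0, 0], [0, 0, -0.03, 0, 0, 0, 0], [0, 0, -0.03, 0, 0, 0, 0]]]'

```text
time_s: 10.45
eef_pos: [0.4648, 0.0422, 0.0303]
eef_rot: [-0.0, 0.616, 0.788, -0.0]
wrist_force: [-0.6, 0.7, -1.9]
opening: 0.338
grasp_force: 59.7
```

```bash
python3 - <<'E'
from h import *
o=get_obs(); r=o['eef_rot'];print(o['time_s'],o['eef_pos'],np.degrees(2*np.arctan2(r[2],r[1])),o['wrist_force'])
E
```

```text
10.45 [0.46475354 0.04224234 0.03027279] 103.98555191106657 [-0.5999312   0.71115093 -1.87361438]
```

Position and yaw are on target, so I'll lower it gently by another 16 mm.

Request:
carry_out --plan '[[[0, 0, -0.006, 0, 0, 0, 0], [0, 0, -0.011, 0, 0, 0, 0], [0, 0, -0.014, 0, 0, 0, 0], [0, 0, -0.0155, 0, 0, 0, 0], [0, 0, -0.0155, 0, 0, 0, 0]]]'

```text
time_s: 10.87
eef_pos: [0.4645, 0.0423, 0.0147]
eef_rot: [-0.0, 0.616, 0.788, -0.0]
wrist_force: [-0.6, 0.7, -1.7]
opening: 0.341
grasp_force: 59.7
```

Request:
carry_out --plan '[[[0, 0, -0.0005, 0, 0, 0, 0], [0, 0, -0.001, 0, 0, 0, 0], [0, 0, -0.001, 0, 0, 0, 0], [0, 0, -0.001, 0, 0, 0, 0], [0, 0, -0.001, 0, 0, 0, 0]]]'

```text
time_s: 11.28
eef_pos: [0.4648, 0.0422, 0.0142]
eef_rot: [0.0, 0.616, 0.788, 0.0]
wrist_force: [0.7, 0.1, -1.6]
opening: 0.34
grasp_force: 59.7
```

Request:
carry_out --plan '[[[0, 0, -0.0004, 0, 0, 0, 0], [0, 0, -0.0008, 0, 0, 0, 0], [0, 0, -0.001, 0, 0, 0, 0], [0, 0, -0.001, 0, 0, 0, 0], [0, 0, -0.001, 0, 0, 0, 0]]]'

```text
time_s: 11.7
eef_pos: [0.4649, 0.0422, 0.0139]
eef_rot: [0.0, 0.616, 0.788, -0.0]
wrist_force: [-3.7, 0.5, 9.3]
opening: 0.338
grasp_force: 61.5
```

Contact, at 9 N and the same height as at the grasp. Now I'll open slowly and retreat.

Request:
carry_out --plan '[[[0, 0, 0, 0, 0, 0, 0.4], [0, 0, 0, 0, 0, 0, 0.5], [0, 0, 0, 0, 0, 0, 0.7], [0, 0, 0, 0, 0, 0, 0.9], [0, 0, 0, 0, 0, 0, 1]]]'

```text
time_s: 12.12
eef_pos: [0.4647, 0.0422, 0.013]
eef_rot: [-0.0, 0.616, 0.788, -0.0]
wrist_force: [-0.4, -0.8, -0.1]
opening: 0.9
grasp_force: 0.0
```

Request:
carry_out --plan '[[[0, 0, 0, 0, 0, 0, 1], [0, 0, 0, 0, 0, 0, 1], [0, 0, 0.01, 0, 0, 0, 1], [0, 0, 0.03, 0, 0, 0, 1], [0, 0, 0.06, 0, 0, 0, 1]]]'

```text
time_s: 12.53
eef_pos: [0.4625, 0.0425, 0.0722]
eef_rot: [-0.002, 0.616, 0.788, -0.001]
wrist_force: [0.9, 0.0, -0.3]
opening: 0.998
grasp_force: 0.0
```

Request:
carry_out --plan '[[[0, 0, 0.03, 0, 0, 0, 1], [0, 0, 0.07, 0, 0, 0, 1], [0, 0, 0.11, 0, 0, 0, 1], [-0.02, -0.03, 0.13, 0, 0, 0, 1], [-0.04, -0.06, 0.13, 0, 0, 0, 1]]]'

```text
time_s: 12.95
eef_pos: [0.4278, -0.0184, 0.2094]
eef_rot: [0.005, 0.614, 0.789, 0.002]
wrist_force: [0.8, -1.7, 0.8]
opening: 1.001
grasp_force: 0.0
```

Request:
carry_out --plan '[[[-0.01, -0.04, 0, 0, 0, 0, 1], [-0.02, -0.08, 0, 0, 0, 0, 1], [-0.03, -0.12, 0, 0, 0, 0, 1], [-0.04, -0.16, 0, 0, 0, 0, 1], [-0.04, -0.16, 0, 0, 0, 0, 1]]]'

```text
time_s: 13.37
eef_pos: [0.3832, -0.1843, 0.2044]
eef_rot: [0.002, 0.619, 0.786, -0.001]
wrist_force: [0.5, 0.6, -0.1]
opening: 0.999
grasp_force: 0.0
```

```bash
python3 - <<'E'
from h import *
c=snap('top','top3'); im=c['pixels'][:,:,::-1]; p=np.load('pics/top0.npz')['pixels'][:,:,::-1]
d=cv2.absdiff(im,p).max(2); 
for n,(x0,x1,y0,y1) in dict(stands=(180,385,120,215),tin=(125,160,250,282),graver=(385,412,238,320)).items(): print(n,(d[y0:y1,x0:x1]>40).sum())
a=cv2.resize(im[225:290,200:310],None,fx=7,fy=7,interpolation=cv2.INTER_CUBIC)
cv2.imwrite('pics/a3.png',np.clip(a.astype(float)*1.6,0,255).astype('uint8'))
E
```

```text
stands 0
tin 0
graver 1627
```

View pics/a3.png

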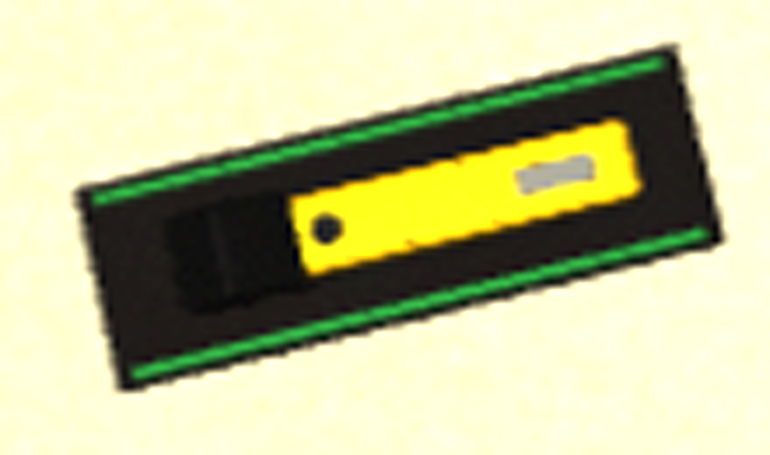

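View pics/top3.png

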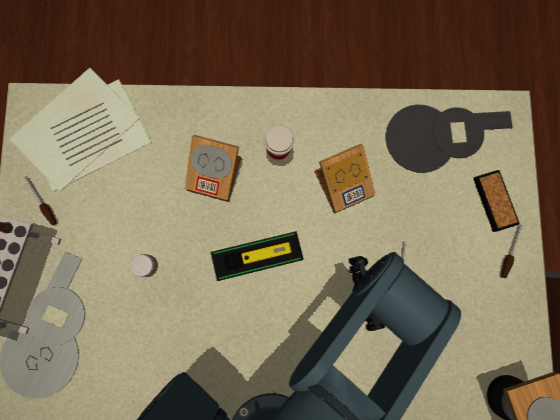

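The scanner lies centred and parallel on the pad, from (170,265) to (640,155) in the crop. The stands, cup and tin are unchanged to the pixel. The arm only hides the graver from view: the gripper is 0.2 m up and feels no contact.

```bash
python3 -c "
from h import *
print(hand_in())"
```

```text
the job is handed in; nothing more can be done
None
```

The scanner was held still about 10 cm from the red-edged label, square to it, for about 2.9 s. It was then set back centred on its charging pad and released, and the job is handed in. The stands, cup and tin are unmoved; the graver was hidden by the arm in the last picture, so I could not confirm it by sight.

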